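# Pack out and wedge a transformer yoke in its stacking jig

### The job

Close the transformer's loose yoke bar up tight against the E core in the steel stacking jig: stand packers from the wooden rack upright and square on the jig's floor, in the middle of the gap between the yoke and the sloping end plate, until there is no room left for another. Then press the wedge, sloping side to the end plate, down between the last packer and the end plate until it jams and the yoke is pushed home and the whole pack is tight. Finish like that, still gripping the wedge and holding it pressed in; leave the packers you do not need in the rack and everything else on the bench where it is.

Things in the scene. Friction and masses are not known exactly. Their poses are not given: they have to be found in the camera images.
- jig: steel stacking jig fixed on the bench; origin on the bench, bed x -60 to +60, y -95 to +120 mm; its floor is 25 mm above the origin. Along its +y, centred on x = 0: end plate, gap, yoke, E core with taped coil, stop. End plate, yoke and core stand 50 mm above the floor (75 mm above the bench), the coil 62 mm; the gap is open at the top and both x sides.
- core: laminated steel E core with coil, 96 mm wide, fixed in the jig; its three limbs end in one plane at y = +31 mm of the jig frame, facing -y. This entry's origin and axes are the jig's.
- yoke: loose laminated I yoke, a bar 96 mm (x) x 16 mm (y) x 50 mm high, 0.55 kg, standing on the jig's floor; origin at the centre of its underside, axes as the jig's. It starts 1 to 4 mm short of the core; closed up, its origin is at y = +23 mm of the jig frame. It slides when pushed with a few N.
- end_plate: sloping end plate, 70 mm wide, bolted rigidly to the jig's floor, place differs. Origin on the floor at the foot of its sloping face, mid width, axes as the jig's. The face looks to +y and leans away as it rises: at height h it stands at y = -0.25 h of its frame, so the gap is wider at the top. With the yoke closed up the gap is 14 to 31.5 mm at the floor.
- rack: wooden rack fixed on the bench, 64 mm (x) x 204 mm (y), top 32 mm and pocket floors 10 mm above the bench; four narrow pockets hold the packers on end, in a row along y, 34 mm apart, a fifth at its -y end holds the wedge. Origin on the bench under its middle, z up.
- packer0: one of four equal brown phenolic packers: plate 40 mm wide (x), 8 mm thick (y), 84 mm tall (z), 40 g, top corners rounded 4 mm; starts on end in the rack, 22 mm deep in its pocket with 0.6 mm play, axes as the rack's; origin at the centre of its underside.
- packer1: one of four equal brown phenolic packers: plate 40 mm wide (x), 8 mm thick (y), 84 mm tall (z), 40 g, top corners rounded 4 mm; starts on end in the rack, 22 mm deep in its pocket with 0.6 mm play, axes as the rack's; origin at the centre of its underside.
- packer2: one of four equal brown phenolic packers: plate 40 mm wide (x), 8 mm thick (y), 84 mm tall (z), 40 g, top corners rounded 4 mm; starts on end in the rack, 22 mm deep in its pocket with 0.6 mm play, axes as the rack's; origin at the centre of its underside.
- packer3: one of four equal brown phenolic packers: plate 40 mm wide (x), 8 mm thick (y), 84 mm tall (z), 40 g, top corners rounded 4 mm; starts on end in the rack, 22 mm deep in its pocket with 0.6 mm play, axes as the rack's; origin at the centre of its underside.
- wedge: brown phenolic wedge, tip down in the rack (22 mm deep), 40 mm wide (x), 112 mm tall, 140 g. Origin: centre of the tip's underside; tip 10.5 mm thick (y -5.25 to +5.25). +y face upright; -y face slopes out 0.25 mm per mm, like the end plate, up to z = 62 mm, then a parallel head 26 mm thick (y -20.75 to +5.25). In the jig its axes lie as the jig's, -y side to the end plate.
- wedge_tip (a point): same point as the wedge's origin. The wedge jams with its tip above the jig's floor by 4 x (10.5 mm - the width left at floor level between last packer and foot of the end plate). A good fit: tip 1 to 42 mm above the floor. Phenolic on steel slides well (friction about 0.25).
- wedge_grip (a point): point in the middle of the wedge's head, 94 mm above its tip: a place to grip it across its 40 mm width (along its x)
- screwdriver: screwdriver, 160 mm, lying on the bench (leave alone)
- bobbin: small wound white bobbin, 36 mm diameter, 30 mm high, standing; origin under its centre (leave alone)
- tape_roll: roll of yellow tape, 80 mm diameter, 24 mm high, lying flat; origin under its centre (leave alone)
- wire_spool: black spool of copper wire, 84 mm diameter, 80 mm high, standing; origin under its centre (leave alone)
- transformer: small finished transformer, 66 x 55 x 40 mm; origin under its centre (leave alone)
- mug: white mug, 80 mm diameter, 95 mm high; origin under its centre (leave alone)
- steel_block: ground steel block, 60 x 50 x 30 mm; origin under its centre (leave alone)
Things that resemble listed ones, but are neither listed nor needed, are in the scene too. Several things have the shape of the wedge; the one meant has the colours described above. Several things look just like the rack: the one meant starts farthest to the robot's right.

How it is judged:
By the outcome, as a careful person would: the job done as asked, in the order asked, and still so for the second after the job is handed in, while the arm keeps its last pose, push and grip.
It also fails if it takes over 72 s, if anything falls off the work surface, if the arm or the gripper's body presses on something with over 40 N, if the wrist force passes 120 N, or if a joint passes its speed limit or range.

### The arm

A 6-joint arm with a two-finger parallel gripper is mounted at the origin on the work surface. World frame = base frame: x ahead of the robot, y to its left, z up, the work surface at z = 0. Lengths are in mm, angles in degrees, forces in N, time in s.
With the tool pointing down it reaches from about 300 to 775 mm from the base axis. Payload 14.6 kg.
Tool frame: the origin (TCP) lies midway between the tips of the shut fingers; the grasp point (between the pads) lies r.grip_point_offset behind it (r.grip_point_offset is the distance from the TCP to the grasp point, in mm); z points along the fingers, y is the line along which they close (so a half turn about z gives the same grasp; the last joint's range is limited). The gripper opens to 94 mm and grips with 3 to 60 N. Pads are 16 mm wide; open, the fingers measure 119 mm over their backs; the gripper's body (75 mm by 177 mm) begins 78 mm behind the grasp point.
Start: joints at [69.637, 17.183, 87.147, -0, 75.671, -3.816], TCP at [156.639, 527.213, 205.446] pointing down, gripper open.
Joint ranges: [-173.82, 173.82], [-45.26, 126.66], [13.44, 144.39], [-59.66, 239.66], [0, 175.72], [-146.38, 146.38]. Speed limits (degrees/s): [127.2, 127.2, 147.25, 180, 180, 180].

### API

Orientations are given as [roll, pitch, yaw] about the fixed x, y, z axes, in that order (R = Rz(yaw) Ry(pitch) Rx(roll)).
In Python, from plant import r, capture, calibration, ticket, nets gives the robot as it stands.
- The arm moves only by the shell command python3 -m inch 'ROWS' [FORCE]. ROWS is JSON, a list that holds one entry, the list of rows, each a list of 7 numbers: the shift along the tool's x, y, z in mm, then the turn, a rotation vector about the tool's x, y, z in degrees, then the opening, from 0 (shut) to 1 (fully open). A call has 1 to 20 rows; each row is the pose to reach, as a shift and turn from the pose commanded when the call began, along the tool's axes at that moment; what a row does not reach only later rows make up. A row lasts 1/12 s, in which the tool goes at most 41.7 mm and 7.16 degrees, less where a joint would pass 70% of its speed; a pose out of reach is approached as far as the arm can. A call with a gripper value outside its range is refused whole. The fingers move at their own pace and stop on an object; FORCE is the grip in N (left out, the last holds). Time passes only in rows, so rows that repeat a pose let the fingers close. It gives the time, the measured TCP pose, the force, the opening and the grip force at its end, in the units of the state.
- r.read_state(): the state, without advancing time (a new reading comes with each control period).
- capture(name): name is "scene" or "top" or "wrist"; returns the picture (400x640x3 uint8, red, green, blue); there is no depth.
- calibration(name): a dict with "fx", "fy", "cx", "cy" (pixels), "pose" (4x4, takes a point from camera to world coordinates); the wrist camera has in their place "mount" (4x4, takes a point from camera to tool coordinates, whose origin is the TCP and whose axes are the flange's). Camera axes: x right, y down, z forward; pixel columns grow to the right and rows downward; lengths in mm; the calibration is good to about 2 mm. The wrist camera is an equidistant fisheye: a pixel r from the principal point sees the ray r / f radians off the axis. A picture is of the moment at which its call begins: read the wrist's pose just before it. calibration takes no time and is no camera call.
- ticket.job_done(): hands the job in; it is judged then, once.
Trained networks look in the newest picture that a camera, given by its name, has taken for a name from the list of things; names that differ only in an ending like _2 or _b are one class to them, and where a whole thing is asked for, a point or a joint stands for the part that bears it (a point fixed in the world has none). Each returns a list of dicts, best first, with "conf" (0 to 1); they miss things now and then, are a little off and sometimes report something else, mostly with a low value. They report only what shows in the picture. A call takes as long as a camera call. They do not tell look-alikes from the thing itself.
- nets.regions_of(name, camera): "mask" (400x640 bool, what is visible of it) and "box" ([left, top, right, bottom] in pixels, round what is visible of it).
The state is a dict: "t": time; "joint_pos": joint angles; "joint_vel": joint speeds; "joint_torque": joint torques, N m; "tool_pos": TCP position; "eef_rot": TCP orientation; "ft_force": force on the tool from outside, world axes, zero at the start; "wrist_torque": the same for the moment, N m; "opening": opening from 0.0 (shut) to 1.0 (fully open); "finger_force": force on a finger pad.
Only numpy, scipy, OpenCV 4.12 (cv2) and the standard library are available. Lean on these libraries where they do the work, as an engineer would, in place of code of your own. Each camera call takes 0.05 s, during which the arm holds its last target. There are 200 camera calls.

## Working session

There is one attempt and no reset: what is moved stays moved. The work goes in short steps, Python scripts to look and compute and a shell command to move; the robot and the scene stay as the last step left them, time stands still between calls to the robot, and variables do not carry over. Pictures are saved under pics/ and viewed, at most 10 in all, crops included, and the job is handed in when it is done.

```bash
ls; mkdir -p pics; python3 - <<'E'
from plant import r,capture,calibration,nets
import cv2,numpy as np
s=r.read_state(); print(s, r.grip_point_offset)
for n in("scene","top"):
    im=capture(n); cv2.imwrite(f"pics/{n}.png",im[:,:,::-1])
    c=calibration(n); print(n,c)
    for k in("jig","rack","wedge","packer0","end_plate","yoke"):
        for d in nets.regions_of(k,n): print(k,round(d['conf'],2),d['box'],)
a=cv2.imread("pics/scene.png");b=cv2.imread("pics/top.png")
E
```

```text
pics
{'t': 0.0, 'joint_pos': array([ 6.96370129e+01,  1.72160526e+01,  8.71807464e+01,  1.53170368e-03,
        7.56695795e+01, -3.81591615e+00]), 'joint_vel': array([-0.02197478, -0.02159467,  0.06694524, -0.11307708, -0.02015904,
        0.01131791]), 'joint_torque': array([-4.76944206e-04, -5.31806731e+01, -3.52735698e+01,  7.07880151e-02,
        2.44071818e-02, -8.89574630e-05]), 'tool_pos': array([156.54632301, 526.97682822, 204.87897467]), 'eef_rot': array([-1.79933867e+02, -5.89787357e-03,  1.63452546e+02]), 'ft_force': array([ 0.2970595 , -0.36586664, -0.12412946]), 'wrist_torque': array([ 0.03082261, -0.00748439,  0.02810851]), 'finger_force': 0.0, 'opening': 0.9997149087077424} 18.8
scene {'fx': 404.40591470811995, 'fy': 404.40591470811995, 'cx': 318.9120230844407, 'cy': 200.7771682217144, 'pose': array([[-1.66869330e-01,  7.98946216e-01, -5.77788517e-01,
         1.24187311e+03],
       [ 9.85939162e-01,  1.29940978e-01, -1.05068122e-01,
         1.36167311e+02],
       [-8.86537295e-03, -5.87196974e-01, -8.09395527e-01,
         1.07871725e+03],
       [ 0.00000000e+00, 
[... 662 characters left out ...]
1,  1.42143980e-01,
         3.53759219e+02],
       [-9.99710102e-01,  2.18227355e-02,  1.01724824e-02,
        -1.52384997e+01],
       [-1.31690735e-02, -1.41897730e-01, -9.89793721e-01,
         1.25434586e+03],
       [ 0.00000000e+00,  0.00000000e+00,  0.00000000e+00,
         1.00000000e+00]])}
jig 0.77 [192.2, 151.2, 276.7, 213.0]
rack 0.88 [197.7, 269.0, 277.2, 308.7]
rack 0.68 [364.1, 170.7, 431.4, 215.7]
wedge 0.94 [398.0, 235.5, 439.5, 264.3]
wedge 0.54 [417.7, 192.5, 441.5, 213.7]
wedge 0.3 [404.4, 189.6, 413.2, 203.6]
packer0 0.5 [395.6, 183.3, 406.6, 198.7]
end_plate 0.82 [236.5, 157.7, 262.1, 191.5]
yoke 0.69 [219.6, 156.9, 237.0, 199.1]
yoke 0.31 [192.5, 159.8, 233.2, 199.1]
```

```bash
python3 - <<'E'
import cv2
a=cv2.imread("pics/scene.png")[130:290,190:450]; b=cv2.imread("pics/top.png")[140:320,180:460]
cv2.imwrite("pics/s2.png",cv2.resize(a,(780,480),interpolation=3)); cv2.imwrite("pics/t2.png",cv2.resize(b,(784,504),interpolation=3))
E
```

```text
(no output)
```

View pics/s2.png

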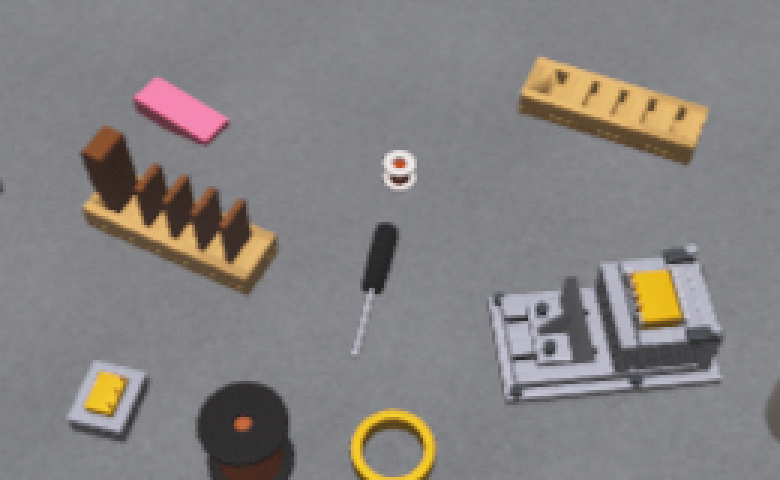

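View pics/t2.png

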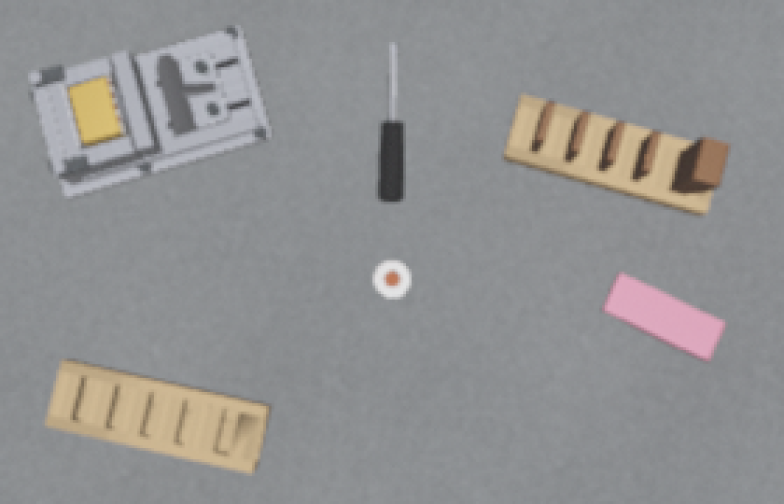

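The packers and the brown wedge stand in the right-hand rack: in the top crop the rack corners are about (520,95), (505,157) and (708,213), with the wedge at the right (-y) end. The jig is at left, with its core end at (30–65, 75–195) and its end plate near (175,95). Next I work out rough poses and move the wrist camera over the rack.

```bash
cat > h.py <<'E'
import numpy as np, cv2
from scipy.spatial.transform import Rotation as Ro
from plant import r,capture,calibration,nets
def tool(s=None):
    s=s or r.read_state(); T=np.eye(4); T[:3,:3]=Ro.from_euler('xyz',s['eef_rot'],degrees=True).as_matrix(); T[:3,3]=s['tool_pos']; return T
def bp(cam,uv,z,T=None):   # pixels -> world points on height z
    c=calibration(cam); uv=np.atleast_2d(np.array(uv,float)); a=(uv-[c['cx'],c['cy']])/[c['fx'],c['fy']]
    if cam=='wrist':
        th=np.linalg.norm(a,axis=1)[:,None]; d=np.hstack([a/np.maximum(th,1e-9)*np.sin(th),np.cos(th)]); P=T@c['mount']
    else: d=np.hstack([a,np.ones((len(a),1))]); P=c['pose']
    d=d@P[:3,:3].T; o=P[:3,3]; return o+d*((np.atleast_1d(z)-o[2])/d[:,2])[:,None]
def proj(cam,p,T=None):
    c=calibration(cam); P=T@c['mount'] if cam=='wrist' else c['pose']
    q=(np.atleast_2d(p)-P[:3,3])@P[:3,:3]
    if cam=='wrist':
        rho=np.linalg.norm(q[:,:2],axis=1); th=np.arctan2(rho,q[:,2]); a=q[:,:2]/np.maximum(rho,1e-9)[:,None]*th[:,None]
    else: a=q[:,:2]/q[:,2:]
    return a*[c['fx'],c['fy']]+[c['cx'],c['cy']]
def go(p,yaw,T=None):      # shift and turn to bring TCP to p, pointing down, yaw
    T=tool() if T is None else T; R=T[:3,:3]
    print('shift',np.round(R.T@(np.array(p)-T[:3,3]),1),'turn',np.round(Ro.from_matrix(R.T@Ro.from_euler('xyz',[180,0,yaw],degrees=True).as_matrix()).as_rotvec(degrees=True),2))
E
python3 - <<'E'
from h import *
print(calibration('wrist'))
f=lambda l:[(u/2.8+180,v/2.8+140) for u,v in l]
print('rack',bp('top',f([(520,95),(505,157),(708,213)]),32).round())
print('jig',bp('top',f([(240,28),(270,138),(65,195),(30,75)]),20).round())
print('ep/yoke',bp('top',f([(168,60),(180,130),(148,150),(120,55)]),75).round())
E
```

```text
{'fx': 309.70691628693146, 'fy': 309.70691628693146, 'cx': 321.4855606833511, 'cy': 203.18298745928846, 'mount': array([[-2.13242794e-04, -9.70911390e-01, -2.39438985e-01,
         6.87435395e+01],
       [ 9.99999650e-01, -1.34404959e-05, -8.36092705e-04,
        -1.51463279e-01],
       [ 8.08553752e-04, -2.39439080e-01,  9.70911053e-01,
        -1.80263412e+02],
       [ 0.00000000e+00,  0.00000000e+00,  0.00000000e+00,
         1.00000000e+00]])}
rack [[ 599. -128.   32.]
 [ 538. -111.   32.]
 [ 478. -306.   32.]]
jig [[677. 150.  20.]
 [564. 121.  20.]
 [511. 324.  20.]
 [633. 362.  20.]]
ep/yoke [[632. 212.  75.]
 [564. 200.  75.]
 [545. 231.  75.]
 [638. 259.  75.]]
```

```bash
python3 -c "
from h import *
go([590,225,200],104.6)"
```

```text
shift [-501.5 -166.3    5.4] turn [ 0.    0.   58.85]
```

```bash
python3 -m inch '[[[-501.5,-166.3,5,0,0,58.85,1],[-501.5,-166.3,5,0,0,58.85,1],[-501.5,-166.3,5,0,0,58.85,1],[-501.5,-166.3,5,0,0,58.85,1],[-501.5,-166.3,5,0,0,58.85,1],[-501.5,-166.3,5,0,0,58.85,1],[-501.5,-166.3,5,0,0,58.85,1],[-501.5,-166.3,5,0,0,58.85,1],[-501.5,-166.3,5,0,0,58.85,1],[-501.5,-166.3,5,0,0,58.85,1],[-501.5,-166.3,5,0,0,58.85,1],[-501.5,-166.3,5,0,0,58.85,1],[-501.5,-166.3,5,0,0,58.85,1],[-501.5,-166.3,5,0,0,58.85,1],[-501.5,-166.3,5,0,0,58.85,1],[-501.5,-166.3,5,0,0,58.85,1],[-501.5,-166.3,5,0,0,58.85,1]]]' 20
python3 - <<'E'
from h import *
s=r.read_state(); im=capture('wrist'); np.save('jig_T.npy',tool(s)); print(s['tool_pos'],s['eef_rot'],np.abs(s['joint_vel']).max())
cv2.imwrite('pics/wj.png',im[:,:,::-1])
for k in('jig','end_plate','yoke','core'):
    for d in nets.regions_of(k,'wrist'): print(k,d['conf'],d['box'])
T=tool(s); 
E
```

```text
t: 2.12
tool_pos: [589.3, 225.9, 200.7]
eef_rot: [180.0, -0.0, 104.7]
ft_force: [-0.5, 0.6, 0.2]
opening: 1.0
finger_force: 0.0
[589.28349509 225.85468954 200.66960298] [ 1.79994369e+02 -6.74114523e-03  1.04672242e+02] 0.26734882549571803
jig 0.76 [278.7, 86.4, 385.7, 258.0]
end_plate 0.57 [299.7, 186.6, 363.3, 238.0]
yoke 0.71 [282.9, 167.9, 377.2, 189.3]
core 0.85 [277.0, 87.4, 385.8, 171.3]
```

```bash
python3 -c "
import cv2
a=cv2.imread('pics/wj.png'); cv2.imwrite('pics/wj2.png',cv2.resize(a[:,160:480],(640,800)[:2] if 0 else (480,600),interpolation=cv2.INTER_CUBIC)); cv2.imwrite('pics/wjc.png',cv2.resize(a[60:360,170:470],(600,600),interpolation=2))
"
python3 -c "
from h import *
go([538,-217,215],72.9)"
```

```text
shift [-415.1 -161.9  -14.4] turn [ 2.000e-02 -1.000e-02  3.175e+01]
```

View pics/wjc.png

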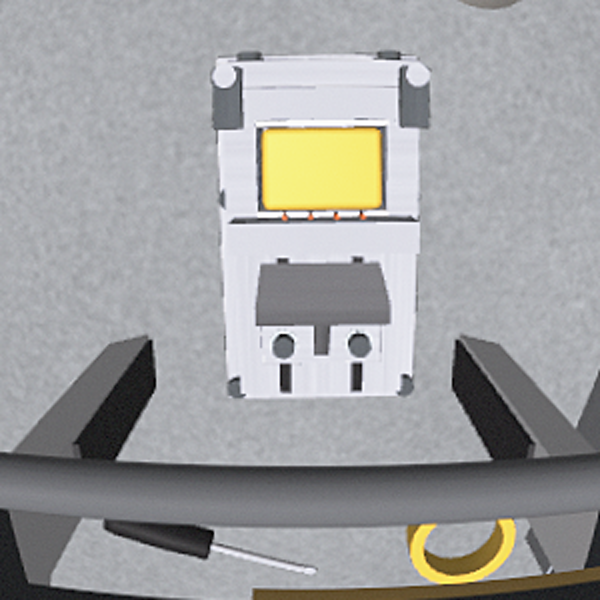

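The crop shows the jig almost straight on: coil (262–382, 127–210), yoke top about v 220–250, and the dark sloping face with its foot at v≈264 and its top at v≈324. I compute positions and go to the rack.

```bash
python3 - <<'E'
from h import *
T=np.load('jig_T.npy')
pts={'bedLL':(227,397,25),'bedLR':(414,395,25),'coreTL':(217,60,75),'yokeTL_b':(220,219,75),'yokeTR_b':(419,219,75),'yokeTL_f':(223,250,75),'yokeTR_f':(416,250,75),'footL':(261,264,25),'footR':(382,264,25),'topL':(256,324,75),'topR':(391,324,75)}
R=Ro.from_euler('z',14.67,degrees=True).as_matrix()
for k,(u,v,z) in pts.items():
    p=bp('wrist',(170+u/2,60+v/2),z,T)[0]; print(k,p.round(1),(R.T@(p-T[:3,3]))[:2].round(1))
E
python3 -m inch '[[[-415,-162,-14,0,0,31.75,1],[-415,-162,-14,0,0,31.75,1],[-415,-162,-14,0,0,31.75,1],[-415,-162,-14,0,0,31.75,1],[-415,-162,-14,0,0,31.75,1],[-415,-162,-14,0,0,31.75,1],[-415,-162,-14,0,0,31.75,1],[-415,-162,-14,0,0,31.75,1],[-415,-162,-14,0,0,31.75,1],[-415,-162,-14,0,0,31.75,1],[-415,-162,-14,0,0,31.75,1],[-415,-162,-14,0,0,31.75,1],[-415,-162,-14,0,0,31.75,1]]]'
python3 - <<'E'
from h import *
s=r.read_state(); im=capture('wrist'); np.save('rack_T.npy',tool(s)); print(s['tool_pos'],s['eef_rot'])
cv2.imwrite('pics/wr.png',im[:,:,::-1])
cv2.imwrite('pics/wrc.png',cv2.resize(im[30:330,170:470,::-1],(600,600),interpolation=2))
E
```

```text
bedLL [566.2 125.9  25. ] [-47.6 -90.8]
bedLR [680.2 156.7  25. ] [ 70.4 -89.9]
coreTL [521.5 319.1  75. ] [-41.9 107.4]
yokeTL_b [542.2 242.4  75. ] [-41.3  27.9]
yokeTR_b [638.8 267.8  75. ] [58.6 28.1]
yokeTL_f [547.3 227.4  75. ] [-40.2  12.1]
yokeTR_f [641.9 252.2  75. ] [57.5 12.2]
footL [567.  214.3  25. ] [-24.5  -5.6]
footR [636.  232.3  25. ] [46.8 -5.6]
topL [572.7 193.7  75. ] [-24.2 -26.9]
topR [640.6 211.4  75. ] [ 46. -27.]
t: 3.45
tool_pos: [537.5, -218.4, 214.4]
eef_rot: [-180.0, -0.0, 72.7]
ft_force: [0.2, -0.1, -0.0]
opening: 1.001
finger_force: 0.0
[ 537.54392969 -218.43160742  214.39000957] [-1.79998260e+02 -5.47744634e-03  7.27285560e+01]
```

View pics/wrc.png

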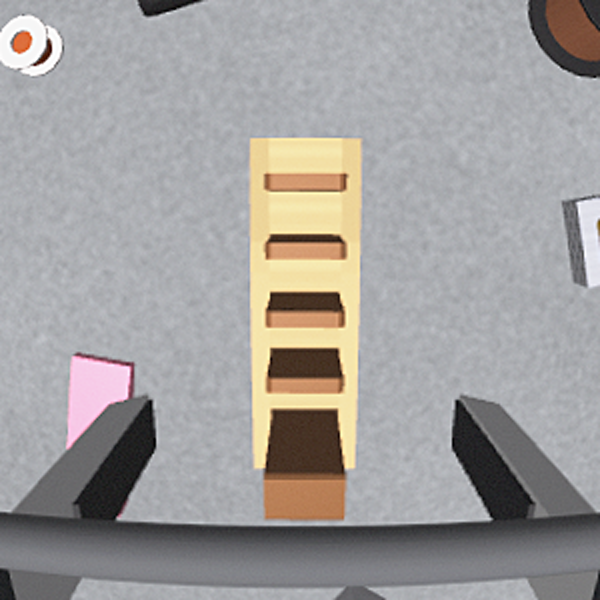

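The crop looks down the rack: four packer tops at v≈174–190, 242–259, 309–327 and 374–392 (u 266–346), and the wedge head at v 473–519 (u 265–345). Next: rack positions.

```bash
python3 - <<'E'
from h import *
T=np.load('rack_T.npy')
pts={'TL':(250,139,32),'TR':(361,139,32),'BL':(254,468,32),'BR':(356,468,32)}
for i,(a,b,l,rr) in enumerate([(174,190,265,347),(240,259,265,346.5),(310,327,265,345),(375.5,392,266,344.5)]):
    pts.update({f'p{i}L':(l,(a+b)/2,94),f'p{i}R':(rr,(a+b)/2,94),f'p{i}top':(306,a,94),f'p{i}bot':(306,b,94)})
pts.update({'wL':(264.5,473,122),'wR':(345.5,473,122),'wbL':(264.5,519,122),'wbR':(345.5,519,122)})
for k,(u,v,z) in pts.items():
    p=bp('wrist',(170+u/2,30+v/2),z,T)[0]; print(k,p.round(1),(T[:3,:3].T@(p-T[:3,3]))[:2].round(1))
E
```

```text
TL [ 539.4 -111.2   32. ] [102.9 -30.1]
TR [ 600.7 -130.2   32. ] [103.   34.1]
BL [ 477.9 -305.8   32. ] [-101.2  -31. ]
BR [ 540.6 -325.4   32. ] [-101.3   34.6]
p0L [ 543.1 -140.6   94. ] [ 76.  -17.8]
p0R [ 580.7 -152.3   94. ] [76.  21.6]
p0top [ 563.  -142.8   94. ] [79.7  1.9]
p0bot [ 560.7 -150.2   94. ] [72.   1.9]
p1L [ 533.1 -171.9   94. ] [ 43.1 -18. ]
p1R [ 570.9 -183.7   94. ] [43.1 21.6]
p1top [ 553.5 -173.5   94. ] [47.7  1.9]
p1bot [ 550.7 -182.3   94. ] [38.4  1.9]
p2L [ 522.6 -204.5   94. ] [  8.9 -18.4]
p2R [ 560.5 -216.3   94. ] [ 8.9 21.2]
p2top [ 543.3 -206.5   94. ] [13.1  1.9]
p2bot [ 540.7 -214.7   94. ] [4.5 1.9]
p3L [ 512.6 -236.8   94. ] [-24.9 -18.4]
p3R [ 550.7 -248.6   94. ] [-25.   21.5]
p3top [ 533.3 -238.6   94. ] [-20.5   1.9]
p3bot [ 530.7 -247.    94. ] [-29.3   1.9]
wL [ 501.7 -271.9  122. ] [-61.7 -18.3]
wR [ 539.2 -283.6  122. ] [-61.8  21. ]
wbL [ 493.5 -296.4  122. ] [-87.6 -18.9]
wbR [ 532.2 -308.5  122. ] [-87.6  21.7]
```

```bash
python3 -m inch '[[[40,1.8,20,0,0,0,1],[72.5,1.8,50,0,0,0,1],[72.5,1.8,90,0,0,0,1],[72.5,1.8,125,0,0,0,1],[72.5,1.8,150,0,0,0,1],[72.5,1.8,150,0,0,0,0.4],[72.5,1.8,150,0,0,0,0.4],[72.5,1.8,150,0,0,0,0.3],[72.5,1.8,150,0,0,0,0.3],[72.5,1.8,150,0,0,0,0.3],[72.5,1.8,150,0,0,0,0.3],[72.5,1.8,150,0,0,0,0.3],[72.5,1.8,150,0,0,0,0.3]]]' 40
```

```text
t: 4.58
tool_pos: [561.1, -148.8, 64.9]
eef_rot: [180.0, 0.0, 72.8]
ft_force: [-0.7, 0.3, -0.2]
opening: 0.467
finger_force: 0.0
```

```bash
python3 -m inch '[[[0,0,0,0,0,0,0.3],[0,0,0,0,0,0,0.3],[0,0,0,0,0,0,0.3]]]' 40; python3 -c "
from h import *
R=Ro.from_euler('z',14.67,degrees=True).as_matrix()
go(np.array([589.3,225.9,0])+R@[10,8,0]+[0,0,190],104.67)"
```

```text
t: 4.83
tool_pos: [561.0, -148.8, 64.7]
eef_rot: [180.0, 0.0, 72.8]
ft_force: [-0.6, -0.0, 2.5]
opening: 0.417
finger_force: 40.0
shift [ 378.4  -79.2 -125.4] turn [ 1.000e-02  1.000e-02 -3.182e+01]
```

```bash
python3 -c "
from h import *
R=Ro.from_euler('z',14.67,degrees=True).as_matrix()
go(np.array([589.3,225.9,0])+R@[10,2.5,0]+[0,0,165],104.67)"
python3 -m inch '[[[0,0,-35,0,0,0,0.3],[0,0,-75,0,0,0,0.3],[20,0,-115,0,0,-5,0.3],[373,-78,-125,0,0,-31.82,0.3],[373,-78,-125,0,0,-31.82,0.3],[373,-78,-125,0,0,-31.82,0.3],[373,-78,-125,0,0,-31.82,0.3],[373,-78,-125,0,0,-31.82,0.3],[373,-78,-125,0,0,-31.82,0.3],[373,-78,-125,0,0,-31.82,0.3],[373,-78,-110,0,0,-31.82,0.3],[373,-78,-100,0,0,-31.82,0.3],[373,-78,-100,0,0,-31.82,0.3],[373,-78,-100,0,0,-31.82,0.3],[373,-78,-100,0,0,-31.82,0.3]]]'
python3 - <<'E'
from h import *
s=r.read_state(); im=capture('wrist'); np.save('j2_T.npy',tool(s)); print(s['tool_pos'],s['eef_rot'])
cv2.imwrite('pics/wj3.png',im[:,:,::-1])
cv2.imwrite('pics/wj3c.png',cv2.resize(im[60:260,220:420,::-1],(600,600),interpolation=2))
E
```

```text
shift [ 373.8  -76.3 -100.4] turn [ 1.000e-02  1.000e-02 -3.182e+01]
t: 6.08
tool_pos: [596.4, 230.2, 164.5]
eef_rot: [-180.0, 0.0, 104.7]
ft_force: [0.7, -0.0, -0.4]
opening: 0.423
finger_force: 40.0
[596.44275387 230.17878397 164.46372629] [-1.79986355e+02  1.23366181e-02  1.04672072e+02]
```

View pics/wj3c.png

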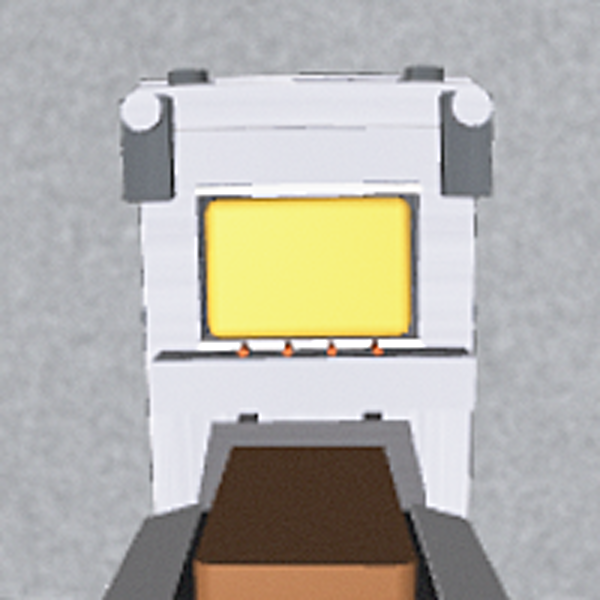

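The picture shows: core limb edge at v≈352, yoke top v≈358–405 (u 154–474), end plate foot v≈422 (u 212–413), held packer's bottom far edge v≈447 (u 233–387).

```bash
python3 - <<'E'
from h import *
T=np.load('j2_T.npy'); T0=np.load('jig_T.npy')
pts={'limbL':(156,352,75),'limbR':(472,350,75),'yBL':(156,360,75),'yBR':(472,356,75),'yFL':(153,407,75),'yFR':(475,406,75),'footL':(213,422,25),'footR':(413,422,25),'pkL':(233,447,110.5),'pkR':(387,447,110.5),'coreL':(144,270,75),'coreR':(475,270,75),'coilL':(205,340,87),'coilR':(410,340,87)}
im=cv2.imread('pics/wj3.png').astype(int)
for k,(u,v,z) in pts.items():
    p=bp('wrist',(220+u/3-.33,60+v/3-.33),z,T)[0]; print(k,p.round(1),(T[:3,:3].T@(p-T[:3,3]))[:2].round(1))
g=im[175:205,:,:].mean(2); print(np.c_[np.arange(175,205),g[:,[285,296,300,340,344,348]]].round())
E
```

```text
limbL [547.1 244.2  75. ] [ 26.1 -44.1]
limbR [637.6 268.5  75. ] [26.7 49.5]
yBL [547.7 241.8  75. ] [ 23.7 -44.2]
yBR [638.1 266.8  75. ] [24.9 49.6]
yFL [549.9 227.7  75. ] [  9.4 -45.6]
yFR [643.4 252.4  75. ] [ 9.7 51.1]
footL [566.6 215.   25. ] [ -7.1 -32.6]
footR [635.3 233.   25. ] [-7.1 38.4]
pkL [576.6 231.6 110.5] [  6.4 -18.9]
pkR [615.5 241.8 110.5] [ 6.4 21.4]
coreL [538.1 267.   75. ] [ 50.5 -47.1]
coreR [631.8 291.6  75. ] [50.5 49.8]
coilL [561.3 253.3  87. ] [ 31.3 -28.1]
coilR [617.  267.9  87. ] [31.2 29.5]
[[175. 241. 255. 166. 255.  45. 255.]
 [176. 226. 243. 134. 128.  88.  74.]
 [177.  99.  63. 165.  91. 131.  68.]
 [178.  71.  71. 139.  66.  72.  65.]
 [179. 146. 146. 160. 222. 216. 220.]
 [180. 216. 216. 214. 235. 236. 236.]
 [181. 236. 235. 234. 230. 228. 229.]
 [182. 231. 230. 230. 229. 229. 228.]
 [183. 231. 230. 229. 229. 228. 229.]
 [184. 230. 229. 230. 227. 228. 228.]
 [185. 230. 229. 229. 229. 227. 229.]
 [186. 230. 229. 229. 229. 228. 228.]
 [187. 230. 229. 229. 228. 228. 229.]
 [188. 230. 228. 230. 228. 229. 227.]
 [189. 228. 229. 229. 228. 229. 229.]
 [190. 227. 229. 230. 229. 227. 229.]
 [191. 229. 230. 229. 228. 228. 228.]
 [192. 230. 229. 229. 228. 228. 228.]
 [193. 229. 229. 230. 228. 229. 228.]
 [194. 230. 230. 231. 228. 228. 228.]
 [195. 228. 229. 229. 229. 233. 230.]
 [196. 228. 230. 238. 234. 223. 233.]
 [197. 230. 226. 207. 226. 164. 239.]
 [198. 227. 227.  99. 201.  50. 248.]
 [199. 227. 233.  65. 205.  65. 253.]
 [200. 228. 193.  77. 125. 115. 145.]
 [201. 228. 141. 127. 131. 136. 134.]
 [202. 227. 131. 135. 135. 138. 137.]
 [203. 227. 133. 132. 133. 133. 133.]
 [204. 226. 133. 130. 131. 133. 130.]]
```

```bash
python3 -m inch '[[[0,1.2,20,0,0,0,0.3],[0,1.2,45,0,0,0,0.3],[0,1.2,65,0,0,0,0.3],[0,1.2,75,0,0,0,0.3],[0,1.2,80,0,0,0,0.3],[0,1.2,83,0,0,0,0.3],[0,1.2,83,0,0,0,0.3],[0,1.2,83,0,0,0,0.3]]]'
python3 -m inch '[[[0.6,0,0,0,0,0,0.3],[1.2,0,0,0,0,0,0.3],[1.8,0,0,0,0,0,0.3],[2.4,0,0,0,0,0,0.3],[2.8,0,0,0,0,0,0.3]]]'
```

```text
t: 6.8
tool_pos: [598.1, 231.0, 82.7]
eef_rot: [179.9, -0.0, 104.7]
ft_force: [0.6, -0.4, 0.6]
opening: 0.421
finger_force: 40.0
t: 7.22
tool_pos: [596.9, 233.8, 81.6]
eef_rot: [180.0, 0.0, 104.7]
ft_force: [0.5, -1.2, -0.1]
opening: 0.421
finger_force: 40.0
```

```bash
python3 -m inch '[[[0.5,0,0,0,0,0,0.3],[1,0,0,0,0,0,0.3],[1.5,0,0,0,0,0,0.3],[1.5,0,0,0,0,0,0.3]]]'
python3 -m inch '[[[0.5,0,0,0,0,0,0.3],[1,0,0,0,0,0,0.3],[1,0,0,0,0,0,0.3]]]'
```

```text
t: 7.55
tool_pos: [596.7, 234.6, 81.5]
eef_rot: [180.0, 0.1, 104.7]
ft_force: [1.8, -5.2, 0.2]
opening: 0.421
finger_force: 40.0
t: 7.8
tool_pos: [596.6, 235.1, 81.5]
eef_rot: [180.0, 0.1, 104.7]
ft_force: [3.5, -8.0, -0.5]
opening: 0.424
finger_force: 40.0
```

```bash
python3 -m inch '[[[0.5,0,0,0,0,0,0.3],[1,0,0,0,0,0,0.3],[1.5,0,0,0,0,0,0.3],[2,0,0,0,0,0,0.3],[2,0,0,0,0,0,0.3]]]'
python3 - <<'E'
from h import *
s=r.read_state(); im=capture('wrist'); np.save('j3_T.npy',tool(s)); print(s['tool_pos'],s['eef_rot'])
cv2.imwrite('pics/wj4.png',im[:,:,::-1])
cv2.imwrite('pics/wj4c.png',cv2.resize(im[100:300,220:420,::-1],(600,600),interpolation=2))
E
```

```text
t: 8.22
tool_pos: [596.3, 236.6, 81.5]
eef_rot: [180.0, 0.1, 104.6]
ft_force: [3.6, -10.2, -0.2]
opening: 0.425
finger_force: 40.0
[596.29618153 236.64223292  81.52487752] [1.79983581e+02 1.28733903e-01 1.04640048e+02]
```

View pics/wj4c.png

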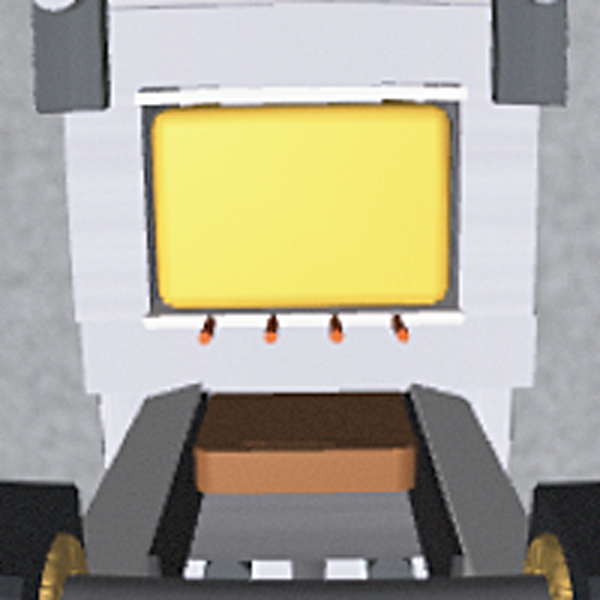

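The yoke is home: the dark line between yoke and limbs is gone at v≈325. The packer stands at u 195–415 and is probably tilted slightly in the grip, so I ease back and press it down with a light grip so it sits flat.

```bash
python3 -m inch '[[[-1,0,0,0,0,0,0.3],[-2,0,0.5,0,0,0,0.3],[-2.5,0,1.5,0,0,0,0.3],[-2.5,0,2.5,0,0,0,0.3],[-2.5,0,3.5,0,0,0,0.3],[-2.5,0,3.5,0,0,0,0.3]]]' 6

```

```text
t: 8.77
tool_pos: [596.4, 236.0, 78.3]
eef_rot: [180.0, -0.0, 104.7]
ft_force: [-0.2, -0.3, 3.9]
opening: 0.424
finger_force: 6.0
```

```bash
python3 -m inch '[[[0,0,0,0,0,0,0.5],[0,0,0,0,0,0,0.6],[0,0,0,0,0,0,0.7],[0,0,0,0,0,0,0.8],[0,0,-20,0,0,0,1],[0,0,-55,0,0,0,1],[0,0,-90,0,0,0,1],[0,0,-115,0,0,0,1],[0,0,-120,0,0,0,1],[0,0,-120,0,0,0,1],[0,0,-120,0,0,0,1]]]' 40
python3 - <<'E'
from h import *
s=r.read_state(); im=capture('wrist'); np.save('j4_T.npy',tool(s)); print(s['tool_pos'],s['eef_rot'])
cv2.imwrite('pics/wj5.png',im[:,:,::-1])
cv2.imwrite('pics/wj5c.png',cv2.resize(im[120:320,220:420,::-1],(600,600),interpolation=2))
T0=np.load('rack_T.npy'); R=T0[:3,:3]
go(T0[:3,3]+R@[42.2-3.5,1.8,0],72.73)
E
```

```text
t: 9.68
tool_pos: [596.0, 235.5, 196.8]
eef_rot: [-179.9, 0.0, 104.7]
ft_force: [-0.5, -1.1, -0.0]
opening: 1.004
finger_force: 0.0
[596.02505006 235.54260355 196.79132009] [-1.79927241e+02  2.64693493e-03  1.04671360e+02]
shift [-392.4 -149.4  -17.8] turn [-0.14  0.05 31.94]
```

View pics/wj5c.png

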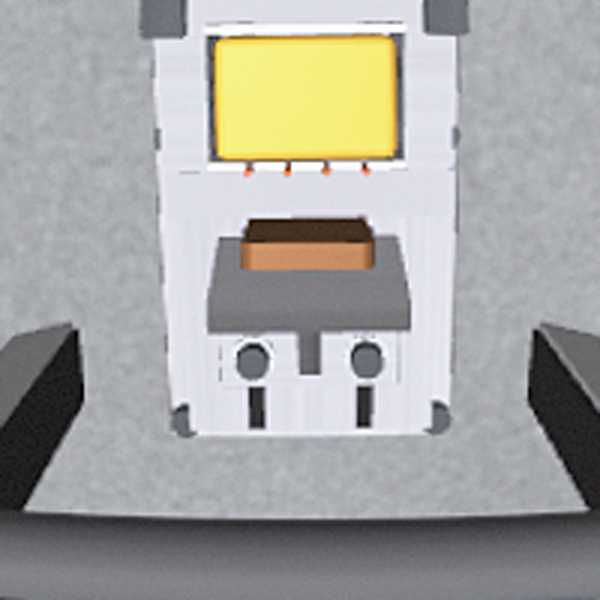

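The packer stands alone, top at u 242–373, v 242–270, with the end plate's foot corners at (222,238) and (405,238). I compute where it stands.

```bash
python3 - <<'E'
from h import *
T=np.load('j4_T.npy')
pts={'pTfarL':(242,242.5,109),'pTfarR':(373,242.5,109),'pTnear':(308,270,109),'pFootFar':(308,219,70),'yFL':(168,217,75),'yFR':(452,217,75),'yBL':(167,172,75),'yBR':(456,172,75),'footL':(220,238,25),'footR':(407,238,25),'plateTopL':(207,330,75),'plateTopR':(411,330,75),'coilL':(215,157,87),'coilR':(399,157,87),'bedLL':(172,434,25),'bedLR':(450,433,25)}
for k,(u,v,z) in pts.items():
    p=bp('wrist',(220+u/3-.33,120+v/3-.33),z,T)[0]; print(k,(T[:3,:3].T@(p-T[:3,3]))[:2].round(1))
im=cv2.imread('pics/wj5.png').astype(int).mean(2)
print(np.c_[np.arange(172,215),im[172:215,[290,298,320]]].round().astype(int).tolist())
E
```

```text
pTfarL [  5.  -18.7]
pTfarR [ 5.  20.2]
pTnear [-3.5  0.9]
pFootFar [3.9 1. ]
yFL [  5.7 -45.8]
yFR [ 5.7 49.2]
yBL [ 20.9 -45.7]
yBR [20.9 50.1]
footL [-13.2 -33.1]
footR [-13.2  39.8]
plateTopL [-34.  -33.8]
plateTopR [-34.1  36.5]
coilL [ 27.5 -28.4]
coilR [27.5 29.7]
bedLL [-97.4 -55.8]
bedLR [-97.   60.8]
[[172, 114, 180, 163], [173, 118, 110, 109], [174, 221, 224, 254], [175, 253, 254, 253], [176, 252, 252, 248], [177, 224, 222, 220], [178, 225, 224, 224], [179, 224, 225, 224], [180, 226, 224, 224], [181, 226, 223, 225], [182, 226, 227, 224], [183, 225, 225, 222], [184, 226, 225, 224], [185, 226, 225, 224], [186, 226, 225, 225], [187, 225, 226, 224], [188, 225, 224, 224], [189, 226, 225, 223], [190, 225, 225, 229], [191, 226, 226, 218], [192, 225, 224, 167], [193, 226, 222, 31], [194, 227, 221, 50], [195, 225, 223, 50], [196, 226, 223, 53], [197, 227, 229, 52], [198, 226, 223, 47], [199, 224, 109, 50], [200, 226, 130, 60], [201, 229, 131, 144], [202, 229, 127, 153], [203, 231, 127, 150], [204, 233, 130, 149], [205, 234, 128, 147], [206, 224, 127, 149], [207, 221, 129, 148], [208, 214, 128, 149], [209, 200, 127, 147], [210, 187, 126, 125], [211, 187, 128, 128], [212, 175, 128, 124], [213, 163, 126, 128], [214, 157, 128, 129]]
```

```bash
python3 -m inch '[[[-391.7,-149.4,-18,-0.1,0,31.94,1],[-391.7,-149.4,-18,-0.1,0,31.94,1],[-391.7,-149.4,-18,-0.1,0,31.94,1],[-391.7,-149.4,-18,-0.1,0,31.94,1],[-391.7,-149.4,-18,-0.1,0,31.94,1],[-391.7,-149.4,-18,-0.1,0,31.94,1],[-391.7,-149.4,-18,-0.1,0,31.94,1],[-391.7,-149.4,-18,-0.1,0,31.94,1],[-391.7,-149.4,-18,-0.1,0,31.94,1],[-391.7,-149.4,-18,-0.1,0,31.94,1],[-391.7,-149.4,40,-0.1,0,31.94,1],[-391.7,-149.4,70,-0.1,0,31.94,1],[-391.7,-149.4,100,-0.1,0,31.94,1],[-391.7,-149.4,120,-0.1,0,31.94,1],[-391.7,-149.4,120,-0.1,0,31.94,1],[-391.7,-149.4,120,-0.1,0,31.94,1]]]' 40
python3 - <<'E'
from h import *
T0=np.load('rack_T.npy'); R=T0[:3,:3]
go((T0[:3,3]+R@[39.2,1.8,0])*[1,1,0]+[0,0,64.7],72.73)
E
```

```text
t: 11.07
tool_pos: [550.3, -180.8, 76.8]
eef_rot: [-179.9, -0.0, 72.7]
ft_force: [0.2, -0.6, 0.2]
opening: 1.0
finger_force: 0.0
shift [-0.5  0.8 12. ] turn [-0.09 -0.04  0.  ]
```

```bash
python3 -m inch '[[[-0.5,0.8,12,-0.1,0,0,0.8],[-0.5,0.8,12,-0.1,0,0,0.6],[-0.5,0.8,12,-0.1,0,0,0.3],[-0.5,0.8,12,-0.1,0,0,0.3],[-0.5,0.8,12,-0.1,0,0,0.3],[-0.5,0.8,12,-0.1,0,0,0.3],[-0.5,0.8,12,-0.1,0,0,0.3],[-0.5,0.8,12,-0.1,0,0,0.3],[-0.5,0.8,12,-0.1,0,0,0.3],[-0.5,0.8,12,-0.1,0,0,0.3],[-0.5,0.8,12,-0.1,0,0,0.3]]]' 40
python3 - <<'E'
from h import *
T4=np.load('j4_T.npy'); p=(T4@[-10.7,0,0,1])[:3]; p[2]=175; print(p)
go(p,104.67)
E
```

```text
t: 11.98
tool_pos: [551.6, -181.8, 66.0]
eef_rot: [179.8, -0.0, 72.7]
ft_force: [-1.2, 0.1, 2.0]
opening: 0.423
finger_force: 39.9
[598.73508625 225.19148267 175.        ]
shift [ 402.7  -75.5 -109. ] turn [ 1.900e-01  3.000e-02 -3.194e+01]
```

```bash
python3 -m inch '[[[0,0,-35,0,0,0,0.3],[0,0,-75,0,0,0,0.3],[20,0,-115,0,0,-5,0.3],[402.7,-75.5,-125,0.2,0,-31.94,0.3],[402.7,-75.5,-125,0.2,0,-31.94,0.3],[402.7,-75.5,-125,0.2,0,-31.94,0.3],[402.7,-75.5,-125,0.2,0,-31.94,0.3],[402.7,-75.5,-125,0.2,0,-31.94,0.3],[402.7,-75.5,-125,0.2,0,-31.94,0.3],[402.7,-75.5,-125,0.2,0,-31.94,0.3],[402.7,-75.5,-115,0.2,0,-31.94,0.3],[402.7,-75.5,-109,0.2,0,-31.94,0.3],[402.7,-75.5,-109,0.2,0,-31.94,0.3],[402.7,-75.5,-109,0.2,0,-31.94,0.3],[402.7,-75.5,-109,0.2,0,-31.94,0.3]]]'
python3 - <<'E'
from h import *
s=r.read_state(); im=capture('wrist'); np.save('j5_T.npy',tool(s)); print(s['tool_pos'],s['eef_rot'])
cv2.imwrite('pics/wj6.png',im[:,:,::-1])
cv2.imwrite('pics/wj6c.png',cv2.resize(im[120:320,220:420,::-1],(600,600),interpolation=2))
E
```

```text
t: 13.23
tool_pos: [598.5, 225.8, 174.3]
eef_rot: [-179.9, 0.0, 104.8]
ft_force: [1.2, -1.1, -0.0]
opening: 0.421
finger_force: 40.0
[598.47184962 225.7712551  174.31154004] [-1.79942551e+02  3.58529902e-02  1.04766624e+02]
```

View pics/wj6c.png

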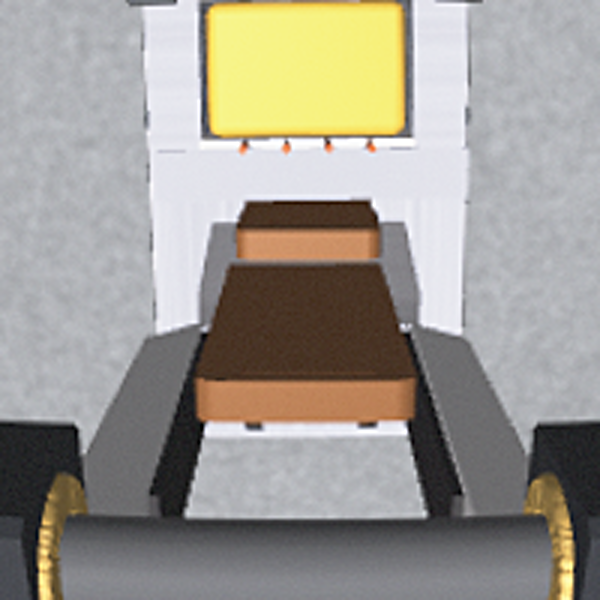

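Standing packer's top: v 228–261 (u 238–379). Held packer: bottom far edge v≈266 (u 231–381), top v 379–421 (u 196–415). Checking positions.

```bash
python3 - <<'E'
from h import *
T=np.load('j5_T.npy')
pts={'p1farL':(238,228,109),'p1farR':(379,228,109),'p1near':(308,261,109),'hBotL':(231,266,118.3),'hBotR':(381,266,118.3),'hTopFarL':(196,379,202),'hTopFarR':(415,379,202),'hTopNear':(305,421,202),'footL':(212,222,25),'footR':(408,222,25),'yFL':(155,200,75),'yFR':(467,200,75)}
for k,(u,v,z) in pts.items():
    p=bp('wrist',(220+u/3-.33,120+v/3-.33),z,T)[0]; print(k,(T[:3,:3].T@(p-T[:3,3]))[:2].round(1))
E
```

```text
p1farL [ 14.3 -18.2]
p1farR [14.3 20. ]
p1near [5.1 0.8]
hBotL [  6.1 -19.5]
hBotR [ 6.1 20. ]
hTopFarL [  7.5 -19.4]
hTopFarR [ 7.5 19.4]
hTopNear [-0.5 -0.1]
footL [ -2.  -33.8]
footR [-2.  37.5]
yFL [ 15.7 -46.3]
yFR [15.7 50.1]
```

```bash
python3 -m inch '[[[-3,0.5,0,0,0,0,0.3],[-3,0.5,20,0,0,0,0.3],[-3,0.5,40,0,0,0,0.3],[-3,0.5,60,0,0,0,0.3],[-3,0.5,70,0,0,0,0.3],[-3,0.5,74,0,0,0,0.3],[-2,0.5,77,0,0,0,0.3],[-1.2,0.5,80,0,0,0,0.3],[-0.7,0.5,83,0,0,0,0.3],[-0.5,0.5,85,0,0,0,0.3],[-0.5,0.5,87,0,0,0,0.3],[-0.5,0.5,87,0,0,0,0.3]]]'
```

```text
t: 14.28
tool_pos: [599.3, 224.8, 87.7]
eef_rot: [-180.0, 0.0, 104.7]
ft_force: [-0.1, -0.0, -0.3]
opening: 0.419
finger_force: 40.0
```

```bash
python3 -m inch '[[[0,0,1,0,0,0,0.3],[0,0,2,0,0,0,0.3],[0,0,3,0,0,0,0.3],[0,0,4,0,0,0,0.3],[0,0,5,0,0,0,0.3],[0,0,5,0,0,0,0.3]]]'
```

```text
t: 14.78
tool_pos: [599.3, 224.8, 82.6]
eef_rot: [-180.0, 0.0, 104.7]
ft_force: [-0.4, 1.0, -0.1]
opening: 0.423
finger_force: 40.0
```

```bash
python3 -m inch '[[[0.5,0,0.5,0,0,0,0.3],[1,0,1,0,0,0,0.3],[1,0,1.5,0,0,0,0.3],[1,0,2,0,0,0,0.3],[1,0,2.5,0,0,0,0.3],[1,0,2.5,0,0,0,0.3]]]' 15
```

```text
t: 15.28
tool_pos: [599.4, 225.9, 81.2]
eef_rot: [179.9, 0.0, 104.7]
ft_force: [-2.0, -0.0, 6.7]
opening: 0.424
finger_force: 15.0
```

```bash
python3 -m inch '[[[0.3,0,0.5,0,0,0,0.3],[0.3,0,0.5,0,0,0,0.3],[0,0,0,0,0,0,0.5],[0,0,0,0,0,0,0.6],[0,0,0,0,0,0,0.7],[0,0,0,0,0,0,0.8],[0,0,-20,0,0,0,1],[0,0,-55,0,0,0,1],[0,0,-90,0,0,0,1],[0,0,-115,0,0,0,1],[0,0,-120,0,0,0,1],[0,0,-120,0,0,0,1],[0,0,-120,0,0,0,1]]]' 5
python3 - <<'E'
from h import *
s=r.read_state(); im=capture('wrist'); np.save('j6_T.npy',tool(s)); print(s['tool_pos'],s['eef_rot'])
cv2.imwrite('pics/wj7.png',im[:,:,::-1])
cv2.imwrite('pics/wj7c.png',cv2.resize(im[90:290,220:420,::-1],(600,600),interpolation=2))
T0=np.load('rack_T.npy'); R=T0[:3,:3]
go(T0[:3,3]+R@[-74.7,1.6,0],72.73)
E
```

```text
t: 16.37
tool_pos: [598.8, 225.7, 199.2]
eef_rot: [-179.9, 0.0, 104.7]
ft_force: [0.3, 1.2, -0.7]
opening: 1.002
finger_force: 0.0
[598.75971968 225.68421838 199.21382275] [-1.79912132e+02  2.88043830e-02  1.04671994e+02]
shift [-478.4 -209.7  -15. ] turn [-0.14  0.07 31.94]
```

View pics/wj7c.png

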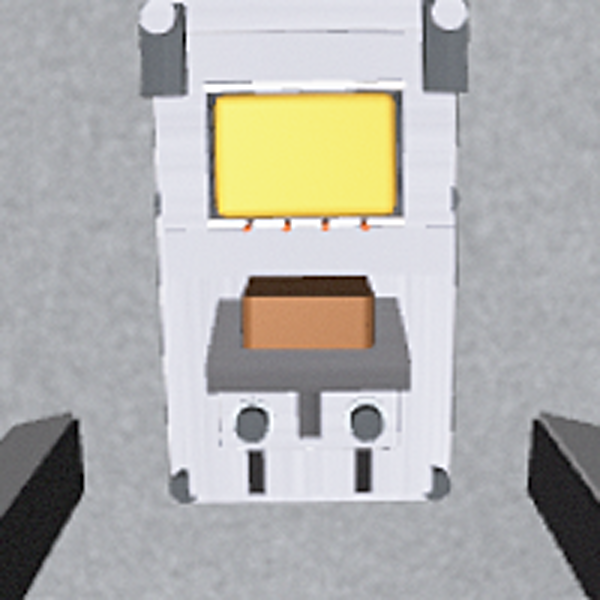

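Both packers stand flush together (u 244–374, v 297–349) and the yoke is closed. The remaining room is about 2 mm, so no third packer fits. On to the wedge.

```bash
python3 -m inch '[[[-478.4,-209.7,-15,-0.1,0,31.94,1],[-478.4,-209.7,-15,-0.1,0,31.94,1],[-478.4,-209.7,-15,-0.1,0,31.94,1],[-478.4,-209.7,-15,-0.1,0,31.94,1],[-478.4,-209.7,-15,-0.1,0,31.94,1],[-478.4,-209.7,-15,-0.1,0,31.94,1],[-478.4,-209.7,-15,-0.1,0,31.94,1],[-478.4,-209.7,-15,-0.1,0,31.94,1],[-478.4,-209.7,-15,-0.1,0,31.94,1],[-478.4,-209.7,-15,-0.1,0,31.94,1],[-478.4,-209.7,-15,-0.1,0,31.94,1],[-478.4,-209.7,-15,-0.1,0,31.94,1],[-478.4,-209.7,-15,-0.1,0,31.94,1],[-478.4,-209.7,30,-0.1,0,31.94,1],[-478.4,-209.7,65,-0.1,0,31.94,1],[-478.4,-209.7,90,-0.1,0,31.94,1],[-478.4,-209.7,100,-0.1,0,31.94,1],[-478.4,-209.7,100,-0.1,0,31.94,1]]]' 55
python3 - <<'E'
from h import *
T0=np.load('rack_T.npy'); R=T0[:3,:3]
go((T0[:3,3]+R@[-74.7,1.6,0])*[1,1,0]+[0,0,86],72.73)
T=np.load('j6_T.npy')
pts={'p2farL':(244,297,109),'p2farR':(374,297,109),'p2near':(308,349,109),'footL':(218,299,25),'footR':(407,299,25),'ptopL':(207,391,75),'ptopR':(411,391,75),'yFL':(163,277,75),'yFR':(457,277,75)}
for k,(u,v,z) in pts.items():
    p=bp('wrist',(220+u/3-.33,90+v/3-.33),z,T)[0]; print(k,(T[:3,:3].T@(p-T[:3,3]))[:2].round(1))
E
```

```text
t: 17.92
tool_pos: [516.1, -289.3, 97.4]
eef_rot: [-179.8, -0.1, 72.7]
ft_force: [-0.0, 0.7, 0.8]
opening: 1.002
finger_force: 0.0
shift [-0.6  1.1 11.4] turn [-0.22 -0.09  0.  ]
p2farL [ 15.4 -17.9]
p2farR [15.4 20.7]
p2near [-0.6  1.1]
footL [ -1.9 -33.6]
footR [-1.9 40.1]
ptopL [-24.1 -33.4]
ptopR [-24.2  36.7]
yFL [ 15.6 -47.3]
yFR [15.6 51.2]
```

```bash
python3 -m inch '[[[-0.6,1.1,11.4,-0.2,0,0,0.8],[-0.6,1.1,11.4,-0.2,0,0,0.6],[-0.6,1.1,11.4,-0.2,0,0,0.3],[-0.6,1.1,11.4,-0.2,0,0,0.3],[-0.6,1.1,11.4,-0.2,0,0,0.3],[-0.6,1.1,11.4,-0.2,0,0,0.3],[-0.6,1.1,11.4,-0.2,0,0,0.3],[-0.6,1.1,11.4,-0.2,0,0,0.3],[-0.6,1.1,11.4,-0.2,0,0,0.3],[-0.6,1.1,11.4,-0.2,0,0,0.3],[-0.6,1.1,11.4,-0.2,0,0,0.3]]]' 58
python3 - <<'E'
from h import *
T4=np.load('j6_T.npy'); p=(T4@[-16,0.5,0,1])[:3]; p[2]=215; print(p)
go(p,104.67)
E
```

```text
t: 18.83
tool_pos: [518.0, -291.0, 89.3]
eef_rot: [179.8, -0.0, 72.7]
ft_force: [-5.0, 2.0, 3.5]
opening: 0.421
finger_force: 57.8
[603.29597636 210.33259559 215.        ]
shift [ 504.1  -66.8 -125.9] turn [  0.24   0.07 -31.94]
```

```bash
python3 -m inch '[[[0,0,-35,0,0,0,0.3],[0,0,-75,0,0,0,0.3],[20,0,-115,0,0,-5,0.3],[504,-67,-126,0.2,0,-31.94,0.3],[504,-67,-126,0.2,0,-31.94,0.3],[504,-67,-126,0.2,0,-31.94,0.3],[504,-67,-126,0.2,0,-31.94,0.3],[504,-67,-126,0.2,0,-31.94,0.3],[504,-67,-126,0.2,0,-31.94,0.3],[504,-67,-126,0.2,0,-31.94,0.3],[504,-67,-126,0.2,0,-31.94,0.3],[504,-67,-126,0.2,0,-31.94,0.3],[504,-67,-126,0.2,0,-31.94,0.3],[504,-67,-126,0.2,0,-31.94,0.3],[504,-67,-126,0.2,0,-31.94,0.3],[504,-67,-126,0.2,0,-31.94,0.3],[504,-67,-126,0.2,0,-31.94,0.3],[504,-67,-126,0.2,0,-31.94,0.3]]]'
python3 - <<'E'
from h import *
s=r.read_state(); im=capture('wrist'); np.save('j7_T.npy',tool(s)); print(s['tool_pos'],s['eef_rot'])
cv2.imwrite('pics/wj8.png',im[:,:,::-1])
cv2.imwrite('pics/wj8c.png',cv2.resize(im[120:320,220:420,::-1],(600,600),interpolation=2))
E
```

```text
t: 20.33
tool_pos: [603.3, 209.9, 214.4]
eef_rot: [180.0, 0.1, 104.7]
ft_force: [0.3, -1.2, -1.6]
opening: 0.422
finger_force: 57.9
[603.27259678 209.94908569 214.43782677] [1.79959441e+02 1.11366691e-01 1.04679340e+02]
```

View pics/wj8c.png

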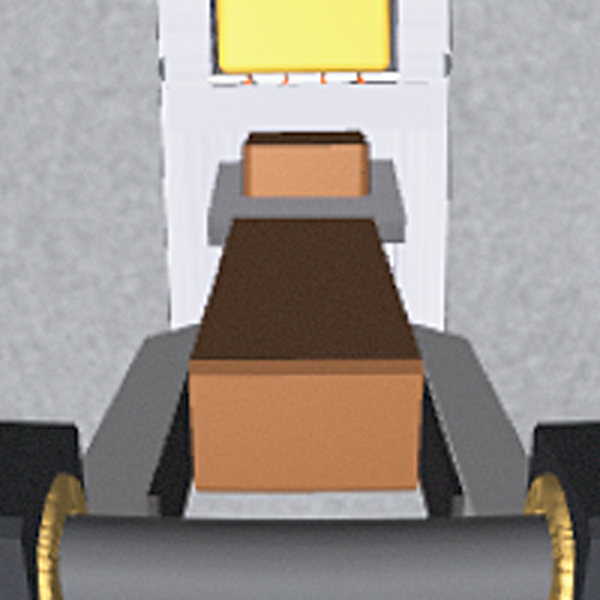

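Wedge upright in the grip: top v 366–490, its +y face's tip edge at v≈219 (u 233–376); packers' top v≈143–196 (u 244–369). Computing the relative offset.

```bash
python3 - <<'E'
from h import *
T=np.load('j7_T.npy')
z0=214.4-79.3
pts={'p1far':(306,143,109),'p2nearL':(244,196,109),'p2nearR':(369,196,109),'tipFarL':(233,219,z0),'tipFarR':(376,219,z0),'headTopFarL':(190,361,z0+112),'headFarR':(422,361,z0+112),'headTopFar2':(306,372,z0+112),'headNear':(306,490,z0+112),'pTopL':(209,243,75),'pTopR':(404,243,75)}
for k,(u,v,z) in pts.items():
    p=bp('wrist',(220+u/3-.33,120+v/3-.33),z,T)[0]; print(k,(T[:3,:3].T@(p-T[:3,3]))[:2].round(1))
E
```

```text
p1far [32.4  0.3]
p2nearL [ 15.7 -19.1]
p2nearR [15.7 20. ]
tipFarL [ 13.9 -20.6]
tipFarR [13.9 20.3]
headTopFarL [ 12.8 -19.7]
headFarR [12.8 19.8]
headTopFar2 [10.9  0.1]
headNear [-12.    0.1]
pTopL [ -7.5 -34.1]
pTopR [-7.5 35.2]
```

```bash
python3 -m inch '[[[0,0.4,15,0,0,0,0.3],[0,0.4,30,0,0,0,0.3],[0,0.4,42,0,0,0,0.3],[0,0.4,50,0,0,0,0.3],[0,0.4,55,0,0,0,0.3],[0,0.4,60,0,0,0,0.3],[0,0.4,63,0,0,0,0.3],[0,0.4,66,0,0,0,0.3],[0,0.4,66,0,0,0,0.3]]]'
python3 -m inch '[[[0,0,1.5,0,0,0,0.3],[0,0,3,0,0,0,0.3],[0,0,4.5,0,0,0,0.3],[0,0,6,0,0,0,0.3],[0,0,6,0,0,0,0.3]]]'
```

```text
t: 21.13
tool_pos: [603.7, 210.3, 148.6]
eef_rot: [179.9, 0.1, 104.7]
ft_force: [1.3, 0.6, -1.8]
opening: 0.418
finger_force: 57.9
t: 21.55
tool_pos: [603.7, 210.9, 142.9]
eef_rot: [179.9, 0.1, 104.7]
ft_force: [-1.1, 5.0, -1.5]
opening: 0.419
finger_force: 58.0
```

```bash
python3 -m inch '[[[0.7,0,1,0,0,0,0.3],[1.2,0,2,0,0,0,0.3],[1.5,0,3,0,0,0,0.3],[1.5,0,4,0,0,0,0.3],[1.5,0,5,0,0,0,0.3],[1.5,0,5,0,0,0,0.3]]]' 60
```

```text
t: 22.05
tool_pos: [604.0, 211.9, 140.2]
eef_rot: [179.8, 0.1, 104.7]
ft_force: [-4.7, 0.5, 16.4]
opening: 0.424
finger_force: 60.1
```

```bash
python3 -m inch '[[[0,0,1,0,0,0,0.3],[0,0,2,0,0,0,0.3],[0,0,3,0,0,0,0.3],[0,0,3,0,0,0,0.3],[0,0,3,0,0,0,0.3]]]'
```

```text
t: 22.47
tool_pos: [604.4, 212.2, 139.6]
eef_rot: [179.6, 0.1, 104.7]
ft_force: [-10.7, 0.3, 33.4]
opening: 0.423
finger_force: 60.1
```

```bash
python3 -m inch '[[[0,0,1,0,0,0,0.3],[0,0,2,0,0,0,0.3],[0,0,2,0,0,0,0.3],[0,0,2,0,0,0,0.3]]]'
```

```text
t: 22.8
tool_pos: [604.7, 212.3, 139.2]
eef_rot: [179.5, 0.1, 104.7]
ft_force: [-15.1, -0.6, 45.7]
opening: 0.421
finger_force: 60.2
```

```bash
python3 -m inch '[[[0,-0.5,0,0,0,0,0.3],[0,-1,0.3,0,0,0,0.3],[0,-1.2,0.6,0,0,0,0.3],[0,-1.2,0.6,0,0,0,0.3]]]'
python3 - <<'E'
from h import *
s=r.read_state(); im=capture('wrist'); np.save('j8_T.npy',tool(s)); T=tool(s); cv2.imwrite('pics/wj9.png',im[:,:,::-1])
R=T[:3,:3]
for k in('wedge','packer0','yoke','core','end_plate'):
    for d in nets.regions_of(k,'wrist'):
        b=d['box']; z={'packer0':109,'yoke':75,'core':75,'end_plate':75,'wedge':173}[k]
        p=bp('wrist',[(b[0],b[1]),(b[2],b[3])],z,T); print(k,round(d['conf'],2),np.round(b,1),((p-T[:3,3])@R)[:,:2].round(1).tolist())
# brown extent & rows down the middle column and side column
g=im.astype(int)
print([(v,g[v,320].tolist()) for v in range(115,180,2)])
print('limb/yoke line left col',[(v,int(g[v,270].mean())) for v in range(100,150)])
E
```

```text
t: 23.13
tool_pos: [604.5, 212.3, 139.2]
eef_rot: [179.4, 0.1, 104.7]
ft_force: [-8.9, 1.3, 44.3]
opening: 0.426
finger_force: 60.2
wedge 0.9 [281.  204.7 361.3 284.3] [[31.8, -19.8], [-12.5, 21.4]]
packer0 0.93 [291.5 197.6 347.6 206.5] [[20.8, -20.9], [14.2, 18.5]]
packer0 0.7 [288.  172.7 349.6 196.7] [[38.4, -22.9], [21.3, 19.7]]
yoke 0.73 [257.9 153.1 376.9 176.2] [[49.6, -50.6], [30.6, 44.9]]
yoke 0.27 [251.7  55.  386.2 234.7] [[129.4, -55.1], [-19.5, 55.2]]
core 0.82 [250.4  55.8 387.  157.3] [[128.8, -56.2], [46.1, 52.7]]
core 0.55 [378.1   0.8 480.   37.2] [[177.4, 46.1], [156.3, 137.7]]
end_plate 0.55 [278.  185.6 359.3 225.4] [[23.0, -35.0], [-10.9, 31.7]]
[(115, [247, 241, 128]), (117, [247, 241, 128]), (119, [247, 241, 127]), (121, [247, 242, 128]), (123, [247, 242, 126]), (125, [247, 241, 127]), (127, [247, 241, 128]), (129, [247, 241, 127]), (131, [247, 242, 129]), (133, [247, 242, 127]), (135, [247, 242, 127]), (137, [247, 242, 130]), (139, [247, 241, 127]), (141, [247, 243, 131]), (143, [247, 242, 128]), (145, [247, 242, 129]), (147, [247, 242, 126]), (149, [245, 22
[... 286 characters left out ...]
5, 234]), (175, [214, 214, 228]), (177, [55, 29, 13]), (179, [74, 53, 39])]
limb/yoke line left col [(100, 236), (101, 230), (102, 228), (103, 229), (104, 229), (105, 229), (106, 231), (107, 230), (108, 230), (109, 228), (110, 227), (111, 227), (112, 228), (113, 227), (114, 228), (115, 228), (116, 227), (117, 229), (118, 230), (119, 231), (120, 232), (121, 234), (122, 231), (123, 232), (124, 232), (125, 231), (126, 230), (127, 229), (128, 231), (129, 230), (130, 227), (131, 228), (132, 227), (133, 230), (134, 232), (135, 233), (136, 233), (137, 232), (138, 233), (139, 233), (140, 232), (141, 232), (142, 233), (143, 232), (144, 229), (145, 231), (146, 229), (147, 232), (148, 231), (149, 232)]
```

```bash
python3 - <<'E'
import cv2
from plant import r,ticket
g=cv2.imread('pics/wj9.png').astype(int).mean(2)
for c in(262,270,280,355,365,372): print(c,int(g[148:172,c].min()))
s=r.read_state(); print(s['ft_force'],s['tool_pos'],s['finger_force'])
E
```

```text
262 228
270 228
280 75
355 95
365 228
372 227
[-8.36303886  2.2300129  45.34073459] [604.52216909 212.26898364 139.15421385] 60.1808899641037
```

```bash
python3 -c "
from plant import ticket
print(ticket.job_done())"
```

```text
the job is handed in; nothing more can be done
None
```

I handed the job in at about 23 s: two packers stand in the gap with no room for a third, the yoke shows no gap to the core at its outer limbs, and the wedge is jammed with its tip about 35 mm above the floor, still gripped and pressed down with about 45 N.

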